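# Dock the vial carriage against the magnet

### The arm

A 6-joint arm with a two-finger parallel gripper is mounted at the origin on the work surface. World frame = base frame: x ahead of the robot, y to its left, z up, the work surface at z = 0. Lengths are in mm, angles in rad, forces in N, time in s.
With the tool pointing down it reaches from about 300 to 875 mm from the base axis. Payload 4.2 kg.
Tool frame: the origin (TCP) lies on the centre line of the jaws, within the pads' length; the fingertips stand 17 mm ahead of it and the grasp point (between the pads) lies 2 mm behind it; z points along the fingers, y is the line along which they close (so a half turn about z gives the same grasp; the last joint's range is limited). The gripper opens to 85 mm and grips with 20 to 120 N. Pads are 22 mm wide; open, the fingers measure 114 mm over their backs; the gripper's body (76 mm by 85 mm) begins 54 mm behind the grasp point. The pads swing forward as they close: fully open they stand 13 mm farther back than shut.
Start: joints at [-1.291, 0.32, 1.565, -0, 1.257, -0.02], TCP at [169.816, -549.365, 248.338] pointing down, gripper open.
Joint ranges: [-3.11, 3.11], [-0.84, 2.01], [0.21, 2.61], [-1.34, 4.49], [0.05, 2.63], [-2.56, 2.56]. Speed limits (rad/s): [2.57, 2.57, 3.14, 3.14, 3.14, 3.14].

### API

Orientations are given as a unit quaternion [w, x, y, z].
In Python, from rig import get_obs, get_image, camera_params, finish_job gives the robot as it stands.
- The arm moves only by the tool servo_tool, never from a script. Its arguments are lists of equal length, an entry for each row: "dp": the shift along the world's x, y, z in m, a list of three; "turn": the turn about the world's z in rad; "hand": the finger opening in m, from 0 to 0.0854. A call has exactly 10 rows; each row is the pose to reach, as a shift and turn from the pose commanded when the call began; what a row does not reach only later rows make up. A row lasts 1/8 s, in which the tool goes at most 62.5 mm and 10.7 degrees, less where a joint would pass 70% of its speed; a pose out of reach is approached as far as the arm can. A call with a gripper value outside its range is refused whole. The fingers move at their own pace and stop on an object; the grip force is fixed at half the most. Time passes only in rows, so rows that repeat a pose let the fingers close, or fill a call up. It gives the time, the measured TCP pose, the force, the opening and the grip force at its end, in the units of the state.
- get_obs(): the state, without advancing time (a new reading comes with each control period).
- get_image(name): name is "side" or "top"; returns the picture (400x640x3 uint8, red, green, blue); there is no depth.
- camera_params(name): a dict with "K" (3x3 intrinsics, pixels), "origin" and "rotation" of the camera in the world. Camera axes: x right, y up, looking along -z (the intrinsics and any distortion apply to the point x, -y, -z); pixel columns grow to the right and rows downward; lengths in mm; the calibration is good to about 2 mm. A picture is of the moment at which its call begins. camera_params takes no time and is no camera call.
- finish_job(): hands the job in; it is judged then, once.
The state is a dict: "clock": time; "joints": joint angles; "qvel": joint speeds; "joint_torque": joint torques, N m; "tcp_pos": TCP position; "orientation": TCP orientation; "contact_force": force on the tool from outside, world axes, zero at the start; "moment": the same for the moment, N m; "width": finger opening in mm; "grip_force": force on a finger pad.
Only numpy, scipy, OpenCV 4.12 (cv2) and the standard library are available. Lean on these libraries where they do the work, as an engineer would, in place of code of your own. Each camera call takes 0.05 s, during which the arm holds its last target. There are 200 camera calls.

### The job

Press down the locking button on the vial carriage of the bead separator and, keeping it held down all the way, slide the carriage along its rail until it is right up against the magnet block; then let go so that the button springs back up and locks the carriage there. Only press and push: lift nothing, leave the two vials standing in the carriage, and leave everything else on the bench where it is.

Things in the scene. Friction and masses are not known exactly. Their poses are not given: they have to be found in the camera images.
- separator: bead separator fixed to the bench: white base plate 320 x 120 mm, 12 mm thick, aluminium rail 30 mm wide along its middle up to 30 mm high. Origin on the bench on the rail's centre line; +x along the rail in the direction the carriage slides (to the magnet block), z up. A dark steel keeper bracket stands on the +y side: x -60 to -20 mm, y 35 to 60 mm, 66 mm high
- carriage (a joint): how far the white vial carriage has slid along the separator's +x, m: 0 at the start (locked, under 2 mm play), 0.06 to 0.11 when it meets the magnet block. 120 x 66 mm, middle at separator x = -60 mm at the start; sliding takes about 1.5 N. Two vials stand in wells at its rear (-x), tops 102 mm above the bench; at its front (+x) is a tower 60 mm wide holding the button
- button (a joint): how far the locking button is pressed, m: 0 up, 0.010 fully down. Spring: 2.4 N to start, 6.4 N fully down. Its tongue locks the carriage while up; the carriage slides only with it more than 0.004 down, both on leaving the start and on passing the catch at the magnet block; aim for 0.006 to 0.008
- button_top (a point): centre of the button's flat top, a grey ribbed square, 40 mm along the rail by 47 mm across, facing up; moves with the button; 92 mm above the bench when up; x axis along the rail to the magnet block. Fixed cheeks stand beside it, 26 to 30 mm off its centre line, level with the raised button; open at the rear (-x)
- push_wall (a point): middle of the top edge, on the button's side, of the upright white wall of the carriage just ahead of the button: 24 mm ahead of the button's centre, 60 mm wide, 10 mm thick, top 108 mm above the bench (16 mm above the raised button). A fingertip on the button pushes the carriage forward against this wall
- carriage_front (a point): middle of the carriage's flat front bumper, 54 mm above the bench, 40 mm ahead of the button's centre; x axis in the sliding direction
- magnet_block: dark steel block clamped on the rail, fixed: the end stop. 45 x 66 mm, top 62 mm above the bench. A catch arm reaches 53 mm back along its +y side (y 36 to 54 mm, 64 mm high) and locks the button's tongue if the button is let up with the carriage within 2 mm of the block. Origin on the bench under its contact face; +x away from the carriage
- stop_face (a point): middle of the magnet block's contact face, 54 mm above the bench; the carriage is home when its front bumper touches it
- vial_a: clear capped vial, 25 mm across, 60 mm tall, loose in the carriage's well on the separator's -y side (42 mm behind the carriage's middle, 16.5 mm off the centre line); origin at the centre of its foot, z along it
- vial_b: the same, in the well on the +y side
- spare_vial_a: bystander: capped vial 25 mm across, 60 mm tall, standing beside the separator; origin under its foot
- spare_vial_b: bystander: the same
- jar: bystander: closed jar 54 mm across, 70 mm tall, beside the separator; origin under its foot
- tip_box: bystander: grey pipette-tip box 122 x 82 mm, 77 mm tall; origin under its middle
- tube_rack: bystander: green open rack 110 x 200 mm, 50 mm tall; origin under its middle
- foil_beaker: bystander: beaker 77 mm across with foil cover, 96 mm tall; origin under its foot
- marker: bystander: black marker lying down, 12 mm thick, about 120 mm long; origin under its middle
Things that resemble listed ones, but are neither listed nor needed, are in the scene too. What is shaped like the vial_a but turquoise is not meant.

How it is judged (in metres and radians):
On the way, in this order (a step that is already met when the one before it is completed fails the run):
1. the locking button is pressed down while the carriage is still at its start (value of joint button above 0.004 m and value of joint carriage below 0.005 m), for 0.05 s.
2. the carriage has been slid up against the magnet block with the button still held down (x of carriage_front in the frame of stop_face above -0.002 m and value of joint button above 0.0035 m), for 0.1 s.
At the end, for the whole second after the job is handed in: The carriage's front is within 3.5 mm of the magnet block's face and at rest, the button is up again (pressed less than 1.5 mm), so the carriage is locked there, and both vials stand upright in their wells (x of carriage_front in the frame of stop_face above -0.0035 m and value of joint button below 0.0015 m and velocity of joint carriage between -0.005 and 0.005 m/s and z of vial_a in the frame of carriage_front between -0.018 and -0.006 m and angle between each of vial_a, vial_b's own z axis and vertical below 0.15 rad and horizontal distance between each of vial_a, vial_b and carriage_front below 0.112 m and z of vial_b in the frame of carriage_front between -0.018 and -0.006 m); the robot touches nothing.
It fails at once if the button comes up (under 3 mm pressed) while the carriage is between its start and the magnet block (value of joint carriage above 0.008 m and x of carriage_front in the frame of stop_face below -0.006 m and value of joint button below 0.003 m).
It fails at once if a vial is lifted or tipped out of the carriage (z of any of vial_a, vial_b in the frame of carriage_front above 0 m or angle between any of vial_a, vial_b's own z axis and vertical above 0.4 rad).
It fails at once if a bystander is pushed more than 20 mm, lifted or knocked over (distance of any of spare_vial_a, spare_vial_b, jar, tip_box, tube_rack, foil_beaker, marker from where it was at the start of the episode above 0.02 m or angle between any of spare_vial_a, spare_vial_b, jar, tip_box, tube_rack, foil_beaker's own z axis and vertical above 0.5 rad).
It also fails if it takes over 32 s, if anything falls off the work surface, if the arm or the gripper's body presses on something with over 40 N, if the wrist force passes 120 N, or if a joint passes its speed limit or range.

## Working session

There is one attempt and no reset: what is moved stays moved. The work goes in short steps, Python scripts to look and compute and a tool call to move; the robot and the scene stay as the last step left them, time stands still between calls to the robot, and variables do not carry over. Pictures are saved under pics/ and viewed, at most 10 in all, crops included, and the job is handed in when it is done.

Besides the shell and the picture viewer there is one more tool, called as name(argument=value, ...), one argument or row to a line, values as JSON. servo_tool: Moves the arm, as the interface text tells. Its arguments: {"type":"object","properties":{"dp":{"type":"array","items":{"type":"array","items":{"type":"number"}}},"turn":{"type":"array","items":{"type":"number"}},"hand":{"type":"array","items":{"type":"number"}}},"required":["dp","turn","hand"]}

```bash
mkdir -p pics; python3 - <<'E'
from rig import *
import cv2
for n in ("side","top"):
    cv2.imwrite(f"pics/{n}0.png",get_image(n)[:,:,::-1]); p=camera_params(n); print(n,p)
print(get_obs())
E
```

```text
side {'K': array([[370.12137449,   0.        , 318.45989712],
       [  0.        , 370.12137449, 201.7825393 ],
       [  0.        ,   0.        ,   1.        ]]), 'origin': array([ 475.16414561, -743.11247187,  802.48349419]), 'rotation': array([ 0.91673757,  0.39218785, -0.03129281, -0.06929412])}
top {'K': array([[409.26219518,   0.        , 322.05449605],
       [  0.        , 409.26219518, 200.75348437],
       [  0.        ,   0.        ,   1.        ]]), 'origin': array([ 415.97207983,    6.49512233, 1305.09712119]), 'rotation': array([-0.70016115, -0.05715604,  0.05724214,  0.70938769])}
{'clock': 0.1, 'joints': array([-1.29099990e+00,  3.20211515e-01,  1.56555684e+00, -9.51621490e-06,
        1.25740495e+00, -2.00147280e-02]), 'qvel': array([-0.00052138, -0.00276906, -0.00305529,  0.0017636 ,  0.00190269,
       -0.00045893]), 'joint_torque': array([ 1.83165253e-05, -4.16410017e+01, -2.34704125e+01, -5.77018113e-05,
        4.91540821e-03,  1.21759891e-05]), 'tcp_pos': array([ 169.69912382, -548.96632531,  247.5758422 ]), 'orientation': array([-7.83081597e-04,  9.88784656e-01,  1.49346175e-01, -1.06854693e-04]), 'contact_force': array([ 1.32301617,  0.07474963, -1.17321912]), 'moment': array([ 0.00832402, -0.02755705,  0.00301705]), 'grip_force': 0.0, 'width': 85.1747511222778}
```

View pics/side0.png

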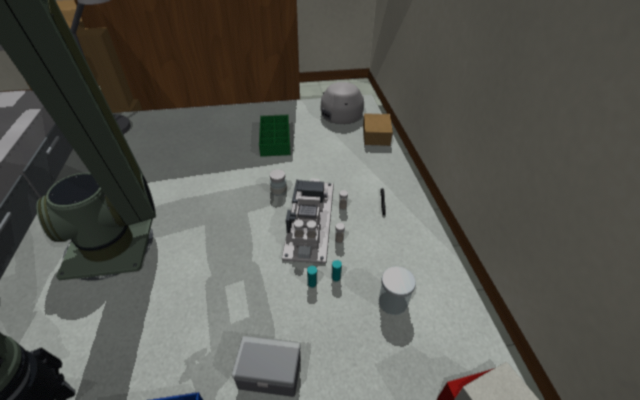

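View pics/top0.png

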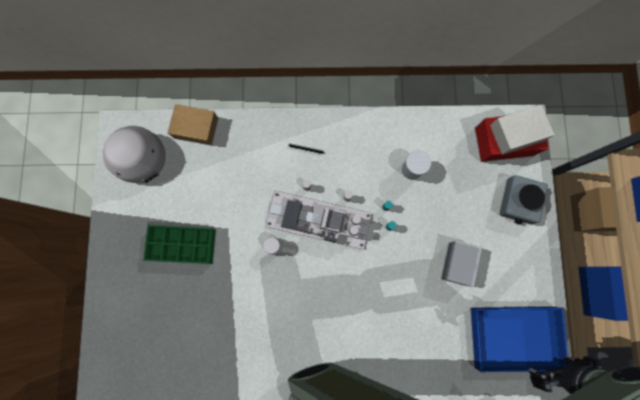

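The side view shows the separator at about (308,220), with the magnet block at the far end (310,188). In the top view it is at (318,220), with the vials on the right (360,230) and the magnet block on the left (295,213). The two turquoise vials at (388,206) and (391,226) are decoys. Next I'll enlarge both crops.

```bash
python3 - <<'E'
import cv2
a=cv2.imread("pics/top0.png")[180:260,255:385]; b=cv2.imread("pics/side0.png")[170:270,270:350]
cv2.imwrite("pics/tc.png",cv2.resize(a,None,fx=6,fy=6,interpolation=cv2.INTER_CUBIC))
cv2.imwrite("pics/sc.png",cv2.resize(b,None,fx=6,fy=6,interpolation=cv2.INTER_CUBIC))
E
```

```text
(no output)
```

View pics/tc.png

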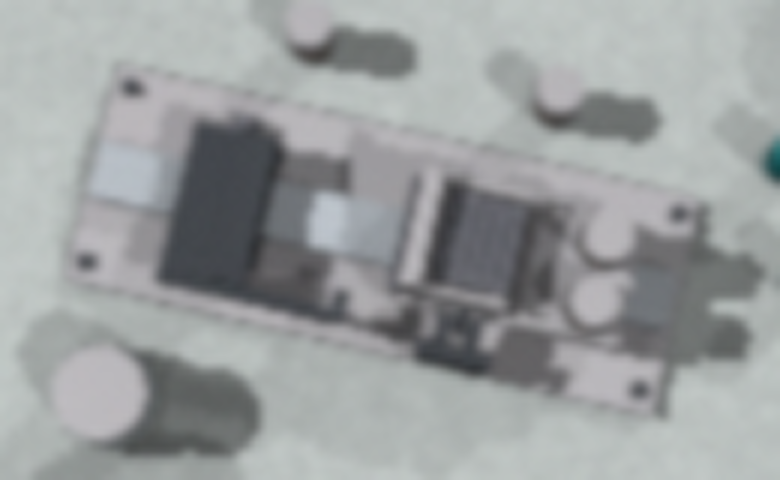

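View pics/sc.png

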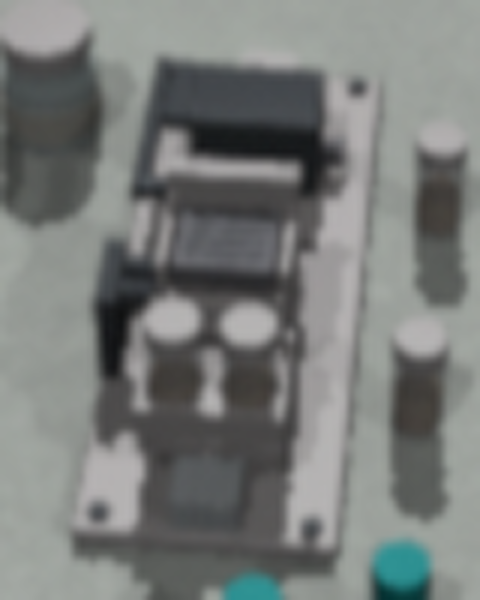

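Top crop: the button centre is at (487,240), the pale wall strip at (420,228), the block's dark top face spans (195..280, 125..290), and the screws are at (132,88), (680,214), (638,388) and (86,262). Side crop: the button is at (228,243), with the plate screws at (357,88), (98,511) and (311,528). The capped white vials at top-crop (608,235) and (597,300) are the carriage vials, because they stand in the wells. The two turquoise ones outside are decoys.

```bash
cat >h.py <<'E'
import numpy as np
from rig import *
from scipy.spatial.transform import Rotation as R
def ray(n,u,v):
    p=camera_params(n);K=p["K"];q=p["rotation"]
    d=np.array([(u-K[0,2])/K[0,0],-(v-K[1,2])/K[1,1],-1])
    return p["origin"],R.from_quat([q[1],q[2],q[3],q[0]]).apply(d)
def at(n,u,v,z):
    o,d=ray(n,u,v); return (o+d*(z-o[2])/d[2])
def crop(n,X,Y,z):
    x0,y0={"top":(255,180),"side":(270,170)}[n]
    return at(n,(X+.5)/6-.5+x0,(Y+.5)/6-.5+y0,z)
E
python3 - <<'E'
from h import *
for nm,n,X,Y,z in [("btn","top",487,240,92),("btn","side",228,243,92),("wall","top",420,228,108),("wall","side",231,171,108),
 ("s1","top",132,88,12),("s2","top",680,214,12),("s3","top",638,388,12),("s4","top",86,262,12),
 ("s1","side",357,88,12),("s2","side",311,528,12),("s3","side",98,511,12),
 ("va","top",608,235,102),("vb","top",597,300,102),("va","side",248,325,102),("vb","side",173,321,102),
 ("blk+","top",280,150,62),("blk-","top",248,292,62),("blkfar","top",195,122,62),("blkfar","top",160,280,62),
 ("blk","side",322,128,62),("blk","side",192,122,62),("spare1","top",308,25,60),("spare2","top",560,90,60),("jar","top",100,392,70)]:
    print(nm,n,crop(n,X,Y,z).round(1))
E
```

```text
btn top [556.8 -35.   92. ]
btn side [556.  -35.5  92. ]
wall top [561.3  -1.7 108. ]
wall side [561.6  -5.4 108. ]
s1 top [650.3 150.6  12. ]
s2 top [ 578.6 -140.4   12. ]
s3 top [ 487.  -115.5   12. ]
s4 top [557.1 174.5  12. ]
s1 side [649.8 151.8  12. ]
s2 side [ 578.2 -139.4   12. ]
s3 side [ 485.3 -115.7   12. ]
va top [557.3 -94.4 102. ]
vb top [525.3 -88.1 102. ]
va side [556.8 -96.2 102. ]
vb side [525.2 -89.1 102. ]
blk+ top [608.   69.1  62. ]
blk- top [535.3  85.7  62. ]
blkfar top [623.1 112.6  62. ]
blkfar top [542.  130.4  62. ]
blk side [616.3  67.8  62. ]
blk side [552.8  81.9  62. ]
spare1 top [673.5  54.4  60. ]
spare2 top [637.7 -75.1  60. ]
jar top [485.3 159.4  70. ]
```

servo_tool(
  dp=[
    [0.03,0.04,0],
    [0.065,0.087,0],
    [0.1,0.134,0],
    [0.14,0.187,0],
    [0.18,0.241,0],
    [0.22,0.294,0],
    [0.26,0.348,0],
    [0.3,0.401,0],
    [0.33,0.441,0],
    [0.35,0.468,0],
  ],
  turn=[-0.05,-0.1,-0.15,-0.21,-0.27,-0.33,-0.39,-0.45,-0.5,-0.54],
  hand=[0,0,0,0,0,0,0,0,0,0],
)

```text
clock: 1.35
tcp_pos: [520.9, -78.9, 247.9]
orientation: [-0.0, 0.993, -0.119, -0.0]
contact_force: [0.1, -0.3, -0.0]
width: -0.3
grip_force: 0.0
```

servo_tool(
  dp=[
    [0.015,0.02,0],
    [0.03,0.04,0],
    [0.035,0.0465,0],
    [0.035,0.0465,-0.02],
    [0.035,0.0465,-0.045],
    [0.035,0.0465,-0.07],
    [0.035,0.0465,-0.095],
    [0.035,0.0465,-0.11],
    [0.035,0.0465,-0.118],
    [0.035,0.0465,-0.118],
  ],
  turn=[0,0,0,0,0,0,0,0,0,0],
  hand=[0,0,0,0,0,0,0,0,0,0],
)

```text
clock: 2.6
tcp_pos: [554.8, -35.1, 130.3]
orientation: [0.0, 0.993, -0.12, -0.0]
contact_force: [0.1, -0.6, 0.0]
width: -0.3
grip_force: 0.0
```

```bash
python3 - <<'E'
from h import *
import cv2
a=get_image("top")[180:260,255:385,::-1]; b=get_image("side")[170:250,270:350,::-1]
f=lambda i:cv2.resize(i,None,fx=6,fy=6,interpolation=cv2.INTER_CUBIC)
cv2.imwrite("pics/c1.png",f(b)); cv2.imwrite("pics/c1t.png",f(a)); print(get_obs()["tcp_pos"])
E
```

```text
[555.33938999 -34.97859238 131.074479  ]
```

View pics/c1.png

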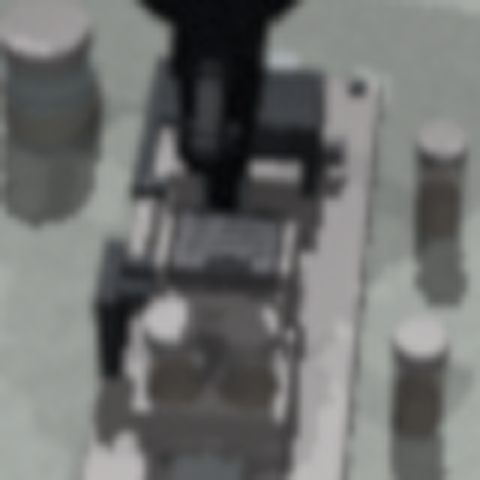

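The black fingertip is at crop (222,205), above the button (228,243) and centred between the cheeks. I'll descend to touch.

servo_tool(
  dp=[
    [0,0,-0.006],
    [0,0,-0.012],
    [0,0,-0.016],
    [0,0,-0.018],
    [0,0,-0.02],
    [0,0,-0.022],
    [0,0,-0.023],
    [0,0,-0.024],
    [0,0,-0.024],
    [0,0,-0.024],
  ],
  turn=[0,0,0,0,0,0,0,0,0,0],
  hand=[0,0,0,0,0,0,0,0,0,0],
)

```text
clock: 3.95
tcp_pos: [554.9, -34.8, 106.5]
orientation: [0.0, 0.993, -0.12, 0.0]
contact_force: [-0.6, 0.3, 3.3]
width: 0.0
grip_force: 1.6
```

Contact shows 3.3 N, about 2.3 mm pressed, which agrees with the height. I'll press about 5 mm further.

servo_tool(
  dp=[
    [0,0,-0.001],
    [0,0,-0.002],
    [0,0,-0.003],
    [0,0,-0.004],
    [0,0,-0.005],
    [0,0,-0.005],
    [0,0,-0.005],
    [0,0,-0.005],
    [0,0,-0.005],
    [0,0,-0.005],
  ],
  turn=[0,0,0,0,0,0,0,0,0,0],
  hand=[0,0,0,0,0,0,0,0,0,0],
)

```text
clock: 5.2
tcp_pos: [554.9, -34.9, 101.5]
orientation: [0.0, 0.993, -0.12, 0.0]
contact_force: [-0.9, 0.7, 4.9]
width: -0.2
grip_force: 2.6
```

servo_tool(
  dp=[
    [0.0005,0.0019,0],
    [0.0012,0.0049,0],
    [0.0019,0.0078,0],
    [0.0026,0.0107,0],
    [0.0033,0.0136,0],
    [0.004,0.0165,0],
    [0.0048,0.0194,0],
    [0.0055,0.0223,0],
    [0.006,0.0243,0],
    [0.006,0.0243,0],
  ],
  turn=[0,0,0,0,0,0,0,0,0,0],
  hand=[0,0,0,0,0,0,0,0,0,0],
)

```text
clock: 6.45
tcp_pos: [560.9, -10.7, 101.5]
orientation: [0.0, 0.993, -0.12, 0.0]
contact_force: [-0.7, 0.0, 5.3]
width: 0.2
grip_force: 2.6
```

```bash
python3 - <<'E'
from h import *
import cv2
f=lambda i:cv2.resize(i,None,fx=6,fy=6,interpolation=cv2.INTER_CUBIC)
b=get_image("side")[170:250,270:350,::-1]
cv2.imwrite("pics/c2.png",f(b))
E
```

```text
(no output)
```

View pics/c2.png

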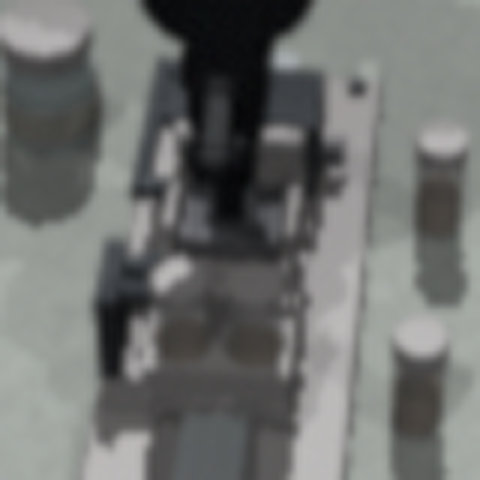

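The carriage is sliding (its vial caps have moved ahead) with the fingertip still on the pressed button. I'll continue.

servo_tool(
  dp=[
    [0.0007,0.0029,0],
    [0.0017,0.0068,0],
    [0.0026,0.0107,0],
    [0.0036,0.0146,0],
    [0.0045,0.0185,0],
    [0.0055,0.0223,0],
    [0.0064,0.0262,0],
    [0.0074,0.0301,0],
    [0.0083,0.034,0],
    [0.0088,0.036,0],
  ],
  turn=[0,0,0,0,0,0,0,0,0,0],
  hand=[0,0,0,0,0,0,0,0,0,0],
)

```text
clock: 7.75
tcp_pos: [569.7, 25.2, 101.5]
orientation: [0.0, 0.993, -0.12, 0.0]
contact_force: [-1.1, -1.3, 5.1]
width: 0.0
grip_force: 2.6
```

servo_tool(
  dp=[
    [0.0004,0.0015,0],
    [0.0007,0.0029,0],
    [0.0011,0.0044,0],
    [0.0014,0.0058,0],
    [0.0018,0.0073,0],
    [0.0021,0.0087,0],
    [0.0025,0.0102,0],
    [0.0026,0.0107,0],
    [0.0026,0.0107,0],
    [0.0026,0.0107,0],
  ],
  turn=[0,0,0,0,0,0,0,0,0,0],
  hand=[0,0,0,0,0,0,0,0,0,0],
)

```text
clock: 9.0
tcp_pos: [572.2, 35.2, 101.4]
orientation: [0.001, 0.993, -0.12, 0.0]
contact_force: [-0.7, -3.4, 5.6]
width: 0.4
grip_force: 2.6
```

servo_tool(
  dp=[
    [0.0002,0.001,0],
    [0.0005,0.0019,0],
    [0.0007,0.0029,0],
    [0.001,0.0039,0],
    [0.001,0.0039,0],
    [0.001,0.0039,0],
    [0.001,0.0039,0],
    [0.001,0.0039,0],
    [0.001,0.0039,0],
    [0.001,0.0039,0],
  ],
  turn=[0,0,0,0,0,0,0,0,0,0],
  hand=[0,0,0,0,0,0,0,0,0,0],
)

```text
clock: 10.25
tcp_pos: [573.2, 39.1, 101.4]
orientation: [0.001, 0.993, -0.119, 0.0]
contact_force: [-1.4, -3.1, 5.6]
width: -0.0
grip_force: 2.6
```

```bash
python3 - <<'E'
from h import *
import cv2
f=lambda i:cv2.resize(i,None,fx=6,fy=6,interpolation=cv2.INTER_CUBIC)
a=get_image("side")[170:250,270:350,::-1]; b=get_image("top")[180:260,255:305,::-1]
cv2.imwrite("pics/c3.png",f(cv2.hconcat([a,b]))); print(get_obs()["contact_force"],get_obs()["tcp_pos"])
E
```

```text
[-0.23724221 -2.82633719  4.78456174] [573.22161157  39.07574853 101.42178552]
```

View pics/c3.png

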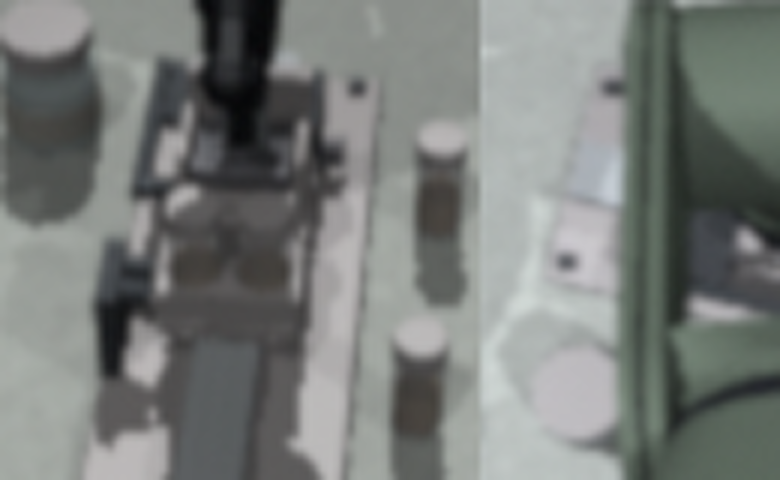

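The carriage is near the block but still free (force unchanged at about 3 N). I expect about 6 mm more, so I'll creep forward until the force rises.

servo_tool(
  dp=[
    [0.0002,0.0007,0],
    [0.0004,0.0015,0],
    [0.0005,0.0022,0],
    [0.0007,0.0029,0],
    [0.0009,0.0036,0],
    [0.0011,0.0044,0],
    [0.0012,0.0049,0],
    [0.0012,0.0049,0],
    [0.0012,0.0049,0],
    [0.0012,0.0049,0],
  ],
  turn=[0,0,0,0,0,0,0,0,0,0],
  hand=[0,0,0,0,0,0,0,0,0,0],
)

```text
clock: 11.6
tcp_pos: [574.4, 43.8, 101.4]
orientation: [0.001, 0.993, -0.12, 0.0]
contact_force: [-0.6, -3.8, 4.5]
width: -0.1
grip_force: 2.6
```

servo_tool(
  dp=[
    [0.0002,0.0007,0],
    [0.0004,0.0015,0],
    [0.0005,0.0022,0],
    [0.0007,0.0029,0],
    [0.0007,0.0029,0],
    [0.0007,0.0029,0],
    [0.0007,0.0029,0],
    [0.0007,0.0029,0],
    [0.0007,0.0029,0],
    [0.0007,0.0029,0],
  ],
  turn=[0,0,0,0,0,0,0,0,0,0],
  hand=[0,0,0,0,0,0,0,0,0,0],
)

```text
clock: 12.85
tcp_pos: [575.1, 46.7, 101.4]
orientation: [0.001, 0.993, -0.119, 0.0]
contact_force: [-0.5, -3.6, 4.7]
width: -0.3
grip_force: 3.1
```

servo_tool(
  dp=[
    [0.0002,0.0007,0],
    [0.0004,0.0015,0],
    [0.0005,0.0022,0],
    [0.0007,0.0029,0],
    [0.0007,0.0029,0],
    [0.0007,0.0029,0],
    [0.0007,0.0029,0],
    [0.0007,0.0029,0],
    [0.0007,0.0029,0],
    [0.0007,0.0029,0],
  ],
  turn=[0,0,0,0,0,0,0,0,0,0],
  hand=[0,0,0,0,0,0,0,0,0,0],
)

```text
clock: 14.1
tcp_pos: [575.2, 46.9, 101.5]
orientation: [0.003, 0.993, -0.119, -0.0]
contact_force: [-3.0, -13.4, 7.0]
width: 0.2
grip_force: 7.8
```

The force jumped to 13.7 N and motion stopped within 1 mm of the predicted home position, so the bumper is on the block. I'll ease the push slightly and lift straight up while still leaning on the wall, then leave.

servo_tool(
  dp=[
    [-0.0003,-0.001,0],
    [-0.0003,-0.001,0.001],
    [-0.0003,-0.001,0.003],
    [-0.0003,-0.001,0.005],
    [-0.0003,-0.001,0.007],
    [-0.0003,-0.001,0.009],
    [-0.0003,-0.001,0.011],
    [-0.0003,-0.001,0.013],
    [-0.0003,-0.001,0.013],
    [-0.0003,-0.001,0.013],
  ],
  turn=[0,0,0,0,0,0,0,0,0,0],
  hand=[0,0,0,0,0,0,0,0,0,0],
)

```text
clock: 15.35
tcp_pos: [573.5, 47.6, 112.2]
orientation: [0.002, 0.993, -0.119, -0.003]
contact_force: [-1.7, -6.6, -4.1]
width: 0.1
grip_force: 3.4
```

servo_tool(
  dp=[
    [-0.0005,-0.002,0],
    [-0.001,-0.004,0],
    [-0.0014,-0.006,0],
    [-0.0014,-0.006,0.002],
    [-0.0014,-0.006,0.01],
    [-0.0014,-0.006,0.03],
    [-0.0014,-0.006,0.06],
    [-0.0014,-0.006,0.09],
    [-0.0014,-0.006,0.11],
    [-0.0014,-0.006,0.12],
  ],
  turn=[0,0,0,0,0,0,0,0,0,0],
  hand=[0,0,0,0,0,0,0,0,0,0],
)

```text
clock: 16.6
tcp_pos: [574.6, 43.9, 236.2]
orientation: [-0.0, 0.993, -0.12, 0.001]
contact_force: [0.8, 0.2, -0.9]
width: -0.1
grip_force: 0.0
```

servo_tool(
  dp=[
    [-0.01,-0.04,0],
    [-0.02,-0.08,0],
    [-0.03,-0.12,0.02],
    [-0.04,-0.16,0.02],
    [-0.05,-0.2,0.02],
    [-0.06,-0.24,0.02],
    [-0.06,-0.24,0.02],
    [-0.06,-0.24,0.02],
    [-0.06,-0.24,0.02],
    [-0.06,-0.24,0.02],
  ],
  turn=[0,0,0,0,0,0,0,0,0,0],
  hand=[0,0,0,0,0,0,0,0,0,0],
)

```text
clock: 17.85
tcp_pos: [514.4, -195.3, 254.3]
orientation: [-0.0, 0.993, -0.119, -0.0]
contact_force: [-0.4, 0.3, -0.5]
width: 0.0
grip_force: 0.0
```

```bash
python3 - <<'E'
from h import *
import cv2
f=lambda i:cv2.resize(i,None,fx=6,fy=6,interpolation=cv2.INTER_CUBIC)
a=get_image("side")[170:250,270:350,::-1]; b=get_image("top")[180:260,255:305,::-1]
cv2.imwrite("pics/c4.png",f(cv2.hconcat([a,b]))); print(get_obs()["contact_force"],get_obs()["clock"])
E
```

```text
[0.06650852 1.05427042 0.43931413] 17.95
```

View pics/c4.png

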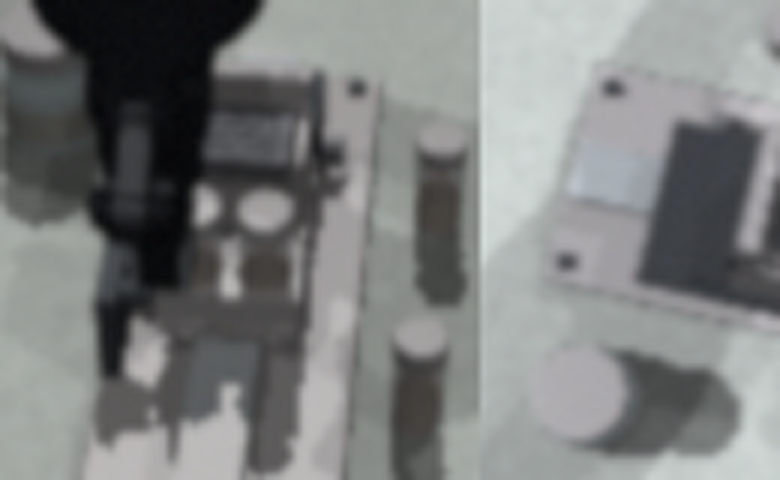

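The carriage wall (right panel, about (752,190)) sits right against the block. The button is raised level with the cheeks at (250,138), the vials are upright at (205,207) and (265,211), and the bystanders have not moved. The force is about zero, so I'm handing in.

```bash
python3 -c "
from rig import *
print(finish_job())"
```

```text
the job is handed in; nothing more can be done
None
```

I pressed the button, slid the carriage against the magnet block with the button held down, then let go and handed the job in at about 18 s; the final picture shows the carriage against the block, the button up, the vials upright and the bystanders in view unmoved, but no verdict came back.

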